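# Find the loose rest bolt and hold its spatter cover open

### The arm

A 7-joint arm with a two-finger parallel gripper is mounted at the origin on the work surface. World frame = base frame: x ahead of the robot, y to its left, z up, the work surface at z = 0. Lengths are in m, angles in degrees, forces in N, time in s.
With the tool pointing down it reaches from about 0.425 to 0.875 m from the base axis. Payload 9.9 kg.
Tool frame: the origin (TCP) lies midway between the tips of the shut fingers; the grasp point (between the pads) lies 19 mm behind it; z points along the fingers, y is the line along which they close (so a half turn about z gives the same grasp; the last joint's range is limited). The gripper opens to 85 mm and grips with 20 to 120 N. Pads are 22 mm wide; open, the fingers measure 114 mm over their backs; the gripper's body (76 mm by 85 mm) begins 54 mm behind the grasp point. The pads swing forward as they close: fully open they stand 13 mm farther back than shut.
Start: joints at [-78.025, 32.985, 1.427, 82.34, -0.859, 64.687, -3.237], TCP at [0.195, 0.646, 0.231] pointing down, gripper open.
Joint ranges: [-157.87, 157.87], [-19.46, 123.44], [-87.15, 90], [11.01, 140.99], [-62.26, 242.26], [9.8, 113.94], [-161.44, 161.44]. Speed limits (degrees/s): [127.2, 127.2, 172.46, 172.46, 180, 180, 180].

### API

Orientations are given as a 3x3 rotation matrix whose columns are the frame's x, y, z axes.
In Python, from rig import status, optics, order, finder gives the robot as it stands.
- The arm moves only by the tool play_rows, never from a script. Its argument "increments" is one flat list of numbers, 7 for each row, row after row: the turn, a rotation vector about the tool's x, y, z in rad, then the shift along the tool's x, y, z in mm, then the opening, from 0 (shut) to 1 (fully open). In form: [ax, ay, az, dx, dy, dz, hand, ax, ay, az, dx, dy, dz, hand, ...]. A call has 1 to 5 rows; each row is the pose to reach, as a shift and turn from the pose commanded when the call began, along the tool's axes at that moment; what a row does not reach only later rows make up. A row lasts 1/8 s, in which the tool goes at most 62.5 mm and 10.7 degrees, less where a joint would pass 70% of its speed; a pose out of reach is approached as far as the arm can. A call with a gripper value outside its range is refused whole. The fingers move at their own pace and stop on an object; "force" is the grip in N (left out, the last holds). Time passes only in rows, so rows that repeat a pose let the fingers close. It gives the time, the measured TCP pose, the force, the opening and the grip force at its end, in the units of the state.
- status.read_state(): the state, without advancing time (a new reading comes with each control period).
- optics.camera(name): name is "scene" or "side" or "wrist"; returns the picture (384x512x3 uint8, red, green, blue); there is no depth.
- optics.camera_params(name): a dict with "fx", "fy", "cx", "cy" (pixels), "world_to_cam" (4x4, takes a point from world to camera coordinates). Camera axes: x right, y up, looking along -z (the intrinsics and any distortion apply to the point x, -y, -z); pixel columns grow to the right and rows downward; lengths in m; the calibration is good to about 2 mm. A picture is of the moment at which its call begins: read the wrist's pose just before it. camera_params takes no time and is no camera call; for the wrist camera it gives the pose at the moment of the call.
- order.sign_off(): hands the job in; it is judged then, once.
Trained networks look in the newest picture that a camera, given by its name, has taken for a name from the list of things; names that differ only in an ending like _2 or _b are one class to them, and where a whole thing is asked for, a point or a joint stands for the part that bears it (a point fixed in the world has none). Each returns a list of dicts, best first, with "p" (0 to 1); they miss things now and then, are a little off and sometimes report something else, mostly with a low value. They report only what shows in the picture. A call takes as long as a camera call.
- finder.recognise(camera, query): "rect" ([centre column, centre row, width, height] in pixels, round what is visible of it).
The state is a dict: "time": time; "joint_pos": joint angles; "joint_vel": joint speeds; "tau": joint torques, N m; "position": TCP position; "orientation": TCP orientation; "contact_force": force on the tool from outside, world axes, zero at the start; "torque": the same for the moment, N m; "width": opening from 0.0 (shut) to 1.0 (fully open); "grasp_force": force on a finger pad.
Only numpy, scipy, OpenCV 4.12 (cv2) and the standard library are available. Lean on these libraries where they do the work, as an engineer would, in place of code of your own. Each camera call takes 0.05 s, during which the arm holds its last target. There are 200 camera calls.

### The job

On the weld fixture, first swing the keeper bar fully shut in front of the tube stubs, past its spring ball, then tap the three bolts from above to find the loose one, which sinks and stays down. Then lift the cover behind the loose bolt well open, about 50 to 60 degrees, so that its lock nut can be reached, and finish while still holding it up with the gripper; the program ends without letting go. Keep the covers of the tight bolts shut and the keeper bar shut, do not lift any cover before its bolt has proved loose, and leave the hammer, the can and the angle offcut where they are.

Things in the scene. Friction and masses are not known exactly. Their poses are not given: they have to be found in the camera images.
- fixture: weld fixture fixed to the bench: green-sided steel box, deck 52 mm above the bench. Origin on the bench; it spans x -90 to 90, y -170 to 205 mm; x away from the robot (turned up to 0.25 rad), y to the rack end, z up. Along y: stations 1, 2, 3 at y -125, -45, 35 mm, then a rack with two 25 mm square tube stubs (y 92 to 164 mm, top 82 mm above the bench), the keeper bar in front of it.
- keeper (a joint): angle of the keeper bar about its upright hinge, rad: 0 fully shut (at its stop, across the rack's front), growing as its free end swings towards the robot, to 1.25. Starts 0.7 to 1.1 open; slight friction. In the last 0.2 rad it rides over a spring ball in the deck (a few N at the pin), which snaps up behind it and keeps it shut.
- keeper_pin (a point): on the keeper bar's grip pin, an upright round steel pin 12 mm across standing on the bar 95 mm from the hinge; this point is on its axis 12 mm below its top, 112 mm above the bench. The bar is a 12 mm round bar, 114 mm long, just above the deck.
- keeper_hinge (a point): on the keeper's hinge axis, at the height of keeper_pin. Shut, the pin lies 95 mm from here along the fixture's +y.
- bolt_1 (a joint): how far bolt 1 has sunk, m: 0 as it stands at the start. A tight bolt gives less than 1 mm when tapped; the one loose bolt sinks under about 4 N, up to 9 mm, and stays down. Any of the three may be the loose one; they look alike.
- bolt_1_top (a point): centre of the top of bolt 1's hexagon head (24 mm across, 12 mm high), 74 mm above the bench at the start; the bolt stands upright at the fixture's x -55 mm, in front of cover 1, 50 mm nearer the robot than that cover's handle.
- cover_1 (a joint): opening angle of cover 1, rad: 0 shut (level), growing as its front edge rises; stop at 1.2. It falls shut by itself when let go.
- cover_1_handle (a point): middle of the handle rod of spatter cover 1: a level round rod 10 mm across along the fixture's y, 44 mm free between its two legs, 31 mm clear above the cover (106 mm above the bench when shut), just beyond the cover's front edge. The cover is a steel plate 60 x 62 x 5 mm, 0.2 kg.
- cover_1_hinge (a point): middle of the hinge axis of cover 1 (along the fixture's y), at the cover's far edge, 70 mm above the bench. With the cover shut the handle lies 65 mm nearer the robot and 36 mm higher; it goes round this axis, up and away from the robot.
- bolt_2 (a joint): how far bolt 2 has sunk, m: 0 as it stands at the start. A tight bolt gives less than 1 mm when tapped; the one loose bolt sinks under about 4 N, up to 9 mm, and stays down. Any of the three may be the loose one; they look alike.
- bolt_2_top (a point): centre of the top of bolt 2's hexagon head (24 mm across, 12 mm high), 74 mm above the bench at the start; the bolt stands upright at the fixture's x -55 mm, in front of cover 2, 50 mm nearer the robot than that cover's handle.
- cover_2 (a joint): opening angle of cover 2, rad: 0 shut (level), growing as its front edge rises; stop at 1.2. It falls shut by itself when let go.
- cover_2_handle (a point): middle of the handle rod of spatter cover 2: a level round rod 10 mm across along the fixture's y, 44 mm free between its two legs, 31 mm clear above the cover (106 mm above the bench when shut), just beyond the cover's front edge. The cover is a steel plate 60 x 62 x 5 mm, 0.2 kg.
- cover_2_hinge (a point): middle of the hinge axis of cover 2 (along the fixture's y), at the cover's far edge, 70 mm above the bench. With the cover shut the handle lies 65 mm nearer the robot and 36 mm higher; it goes round this axis, up and away from the robot.
- bolt_3 (a joint): how far bolt 3 has sunk, m: 0 as it stands at the start. A tight bolt gives less than 1 mm when tapped; the one loose bolt sinks under about 4 N, up to 9 mm, and stays down. Any of the three may be the loose one; they look alike.
- bolt_3_top (a point): centre of the top of bolt 3's hexagon head (24 mm across, 12 mm high), 74 mm above the bench at the start; the bolt stands upright at the fixture's x -55 mm, in front of cover 3, 50 mm nearer the robot than that cover's handle.
- cover_3 (a joint): opening angle of cover 3, rad: 0 shut (level), growing as its front edge rises; stop at 1.2. It falls shut by itself when let go.
- cover_3_handle (a point): middle of the handle rod of spatter cover 3: a level round rod 10 mm across along the fixture's y, 44 mm free between its two legs, 31 mm clear above the cover (106 mm above the bench when shut), just beyond the cover's front edge. The cover is a steel plate 60 x 62 x 5 mm, 0.2 kg.
- cover_3_hinge (a point): middle of the hinge axis of cover 3 (along the fixture's y), at the cover's far edge, 70 mm above the bench. With the cover shut the handle lies 65 mm nearer the robot and 36 mm higher; it goes round this axis, up and away from the robot.
- hammer: hammer with a 260 mm handle and head lying on the bench to the left of the fixture; origin at the middle of its underside. Leave alone.
- can: upright metal can, 60 mm across, 150 mm high, beyond the hammer, to the left of the fixture; origin under its centre. Leave alone.
- angle: angle-iron offcut 160 x 40 x 40 mm lying on the bench to the right of the fixture; origin under its centre. Leave alone.

How it is judged (in metres and radians):
On the way, in this order (a step that is already met when the one before it is completed fails the run):
1. the keeper bar is shut behind its spring ball (value of joint keeper below 0.05 rad), for 0.2 s.
2. the loose bolt has been tapped and has sunk, the keeper still shut (value of joint keeper below 0.05 rad and value of joint any of bolt_1, bolt_2, bolt_3 above 0.004 m), for 0.2 s.
At the end, for the whole second after the job is handed in: The keeper bar is shut (under 0.05 rad); the loose bolt has sunk over 4 mm and its own cover is held by the fingers more than 0.75 rad (43 degrees) open; the other two covers are shut (under 0.1 rad) (value of joint keeper below 0.05 rad and ((value of joint bolt_1 above 0.004 m and value of joint cover_1 above 0.75 rad and contact force between the fingers and cover_1 above 0.3 N and value of joint each of cover_2, cover_3 below 0.1 rad) or (value of joint bolt_2 above 0.004 m and value of joint cover_2 above 0.75 rad and contact force between the fingers and cover_2 above 0.3 N and value of joint each of cover_1, cover_3 below 0.1 rad) or (value of joint bolt_3 above 0.004 m and value of joint cover_3 above 0.75 rad and contact force between the fingers and cover_3 above 0.3 N and value of joint each of cover_1, cover_2 below 0.1 rad))); the arm keeps its last pose, push and grip.
It fails at once if a cover was lifted (over 0.2 rad) whose bolt has not been found loose ((value of joint cover_1 above 0.2 rad and value of joint bolt_1 below 0.004 m) or (value of joint cover_2 above 0.2 rad and value of joint bolt_2 below 0.004 m) or (value of joint cover_3 above 0.2 rad and value of joint bolt_3 below 0.004 m)).
It fails at once if a bystander was moved by more than 30 mm (distance of any of hammer, can, angle from where it was at the start of the episode above 0.03 m).
It also fails if it takes over 61 s, if anything falls off the work surface, if the arm or the gripper's body presses on something with over 40 N, if the wrist force passes 120 N, or if a joint passes its speed limit or range.

## Working session

There is one attempt and no reset: what is moved stays moved. The work goes in short steps, Python scripts to look and compute and a tool call to move; the robot and the scene stay as the last step left them, time stands still between calls to the robot, and variables do not carry over. Pictures are saved under pics/ and viewed, at most 10 in all, crops included, and the job is handed in when it is done.

Besides the shell and the picture viewer there is one more tool, called after ">>>" as name(argument=value, ...), one argument or row to a line, values as JSON. play_rows: Moves the arm, as the interface text tells. Its arguments: {"type":"object","properties":{"increments":{"type":"array","items":{"type":"number"}},"force":{"type":"number"}},"required":["increments"]}

```bash
mkdir -p pics; ls
cat > h.py <<'E'
import numpy as np, cv2
from rig import status, optics, order, finder
def P(name):
    c=optics.camera_params(name); return c
def proj(c,X):
    X=np.atleast_2d(X); W=np.array(c["world_to_cam"]); p=X@W[:3,:3].T+W[:3,3]
    return np.c_[c["cx"]+c["fx"]*p[:,0]/-p[:,2], c["cy"]+c["fy"]*(-p[:,1])/-p[:,2]]
def atz(c,uv,z):
    W=np.array(c["world_to_cam"]);R=W[:3,:3];o=-R.T@W[:3,3]
    d=R.T@np.array([(uv[0]-c["cx"])/c["fx"],-(uv[1]-c["cy"])/c["fy"],-1])
    return o+d*(z-o[2])/d[2]
E
python3 - <<'E'
from h import *
for n in ["scene","side"]:
    im=optics.camera(n); cv2.imwrite(f"pics/{n}0.png",im[:,:,::-1]); c=P(n)
    print(n,{k:v for k,v in c.items() if k!="world_to_cam"})
    for q,z in [("keeper_pin",.112),("bolt_1_top",.074),("cover_1_handle",.106),("keeper_hinge",.112),("fixture",.03)]:
        for d in finder.recognise(n,q)[:4]:
            print(q,round(d["p"],2),np.round(d["rect"]),atz(c,d["rect"][:2],z).round(3))
s=status.read_state(); print(s["time"],s["position"],s["orientation"],s["contact_force"])
a=[cv2.imread(f"pics/{n}0.png") for n in ["scene","side"]]
cv2.imwrite("pics/both.png",np.vstack(a)[:, :])
E
```

```text
pics
scene {'fx': 404.4010261933012, 'fy': 404.4010261933012, 'cx': 246.01120341121378, 'cy': 189.73513792089116}
keeper_pin 0.57 [310. 183.  23.  25.] [0.532 0.173 0.112]
keeper_pin 0.18 [288. 198.  23.  27.] [0.591 0.093 0.112]
bolt_1_top 0.62 [239. 180.   6.   9.] [ 0.49  -0.069  0.074]
cover_1_handle 0.61 [239. 200.  20.  23.] [ 0.59  -0.067  0.106]
cover_1_handle 0.35 [280. 201. 109.  63.] [0.599 0.067 0.106]
keeper_hinge 0.9 [280. 200. 112.  61.] [0.599 0.066 0.112]
keeper_hinge 0.46 [286. 200.  18.  24.] [0.597 0.089 0.112]
fixture 0.73 [281. 200. 108.  59.] [0.548 0.078 0.03 ]
side {'fx': 373.0335944021447, 'fy': 373.0335944021447, 'cx': 258.50012599041116, 'cy': 193.0304605336053}
keeper_pin 0.53 [258. 255.  23.  38.] [0.501 0.211 0.112]
keeper_pin 0.17 [247. 186.  27.  19.] [ 0.565 -0.033  0.112]
bolt_1_top 0.62 [271. 192.   5.   8.] [ 0.496 -0.053  0.074]
cover_1_handle 0.72 [246. 185.  24.  20.] [ 0.572 -0.046  0.106]
cover_1_handle 0.44 [259. 232.  10.   9.] [0.508 0.13  0.106]
keeper_hinge 0.81 [241. 235.  85. 122.] [0.555 0.153 0.112]
fixture 0.58 [242. 236.  91. 122.] [0.567 0.096 0.03 ]
0.6 [0.19480842 0.64628661 0.23128239] [[-9.57441873e-01  2.88626160e-01 -2.34805755e-05]
 [ 2.88626160e-01  9.57441873e-01 -1.41176694e-05]
 [ 1.84065575e-05 -2.02939561e-05 -1.00000000e+00]] [0.62878569 0.22393276 0.14204904]
```

Run:
```python
import cv2,numpy as np
a=cv2.imread("pics/scene0.png")[150:250,200:360]; b=cv2.imread("pics/side0.png")[160:310,180:310]
a=cv2.resize(a,None,fx=5,fy=5,interpolation=cv2.INTER_CUBIC); b=cv2.resize(b,None,fx=4,fy=4,interpolation=cv2.INTER_CUBIC)
cv2.imwrite("pics/a.png",a);cv2.imwrite("pics/b.png",b)
```

```text
(no output)
```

View pics/a.png

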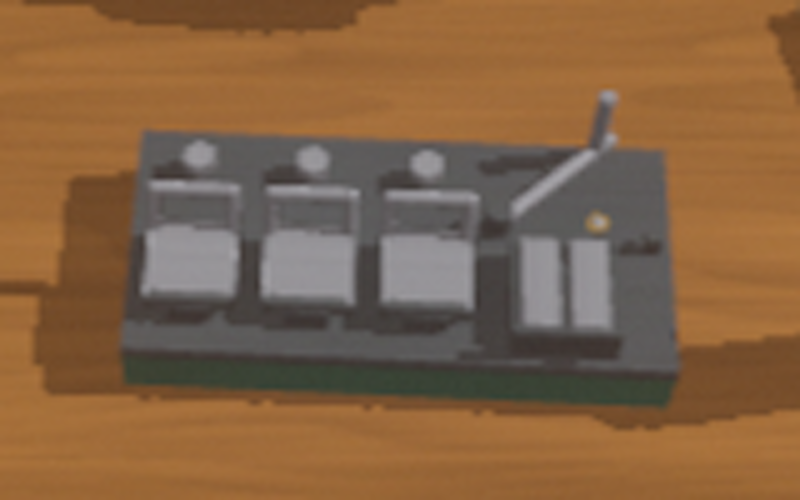

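View pics/b.png

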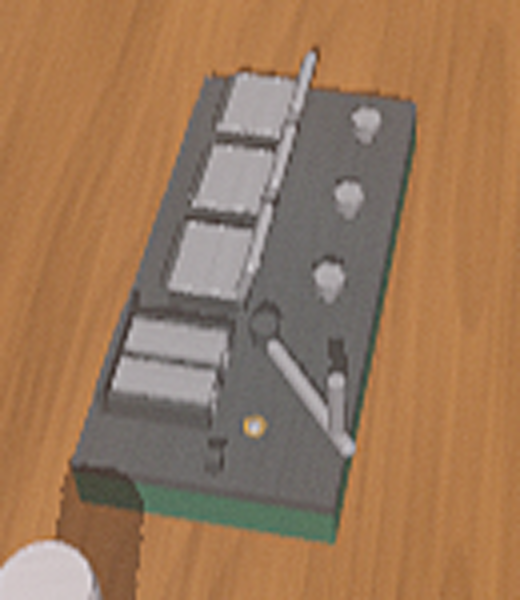

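View pics/scene0.png

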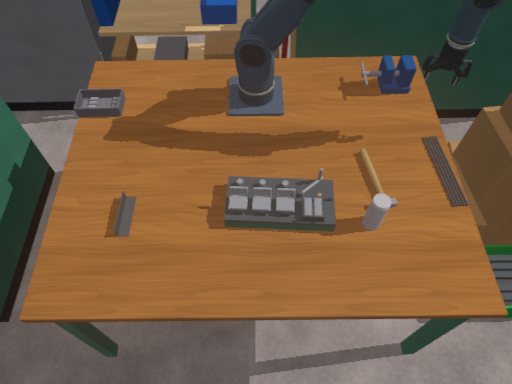

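The scene view looks back toward the robot. It shows the fixture with bolts at about (239,180), (262,181) and (285,182), covers below them, and the keeper pin's top at about (321,169). The side view agrees. I'll fit the fixture pose and the keeper hinge and angle from both views.

```bash
cat > fit.py <<'E'
from h import *
from scipy.optimize import least_squares
A=lambda x,y:(199.5+(x+.5)/5,149.5+(y+.5)/5); B=lambda x,y:(179.5+(x+.5)/4,159.5+(y+.5)/4)
m=1e-3
F=lambda *p:np.array(p)*m
obs=[("scene",A(145,131),F(-90,-170,52)),("scene",A(663,150),F(-90,205,52)),("scene",A(122,349),F(90,-170,52)),("scene",A(680,373),F(90,205,52)),
("scene",A(200,152),F(-55,-125,74)),("scene",A(313,156),F(-55,-45,74)),("scene",A(427,160),F(-55,35,74)),
("scene",A(195,186),F(-5,-125,106)),("scene",A(312,190),F(-5,-45,106)),("scene",A(432,195),F(-5,35,106)),
("side",B(207,76),F(90,-170,52)),("side",B(415,102),F(-90,-170,52)),("side",B(335,507),F(-90,205,52)),("side",B(73,465),F(90,205,52)),
("side",B(366,118),F(-55,-125,74)),("side",B(350,190),F(-55,-45,74)),("side",B(328,268),F(-55,35,74))]
C={n:P(n) for n in ["scene","side"]}
pin=[("scene",A(609,97),.124),("side",B(337,378),.124),("scene",A(600,147),.064),("side",B(345,448),.064)]
def Rz(t): return np.array([[np.cos(t),-np.sin(t),0],[np.sin(t),np.cos(t),0],[0,0,1]])
def r(v):
    R=Rz(v[2]);o=np.r_[v[:2],0]
    return np.concatenate([(proj(C[n],R@f+o)[0]-uv) for n,uv,f in obs])
s=least_squares(r,[.58,.05,0],loss="soft_l1")
v=s.x
if __name__=="__main__":
    print(v.round(4),np.abs(s.fun).round(1))
    R=Rz(v[2]);o=np.r_[v[:2],0]
    def rp(p): return np.concatenate([proj(C[n],[p[0],p[1],z])[0]-uv for n,uv,z in pin[:2]])
    t=least_squares(rp,[.5,.2]); pw=np.r_[t.x,.112]; pf=R.T@(pw-o)
    print("pin world",pw.round(4),"fix",pf.round(4),t.fun.round(1))
    for n,uv in [("scene",A(516,212)),("side",B(265,325))]:
        print("hinge fix",(R.T@(atz(C[n],uv,.058)-o)).round(4))
    W=lambda *p:(R@F(*p)+o).round(4)
    for y in(-125,-45,35): print(W(-55,y,74),W(-5,y,106))
    print("ball",[(R.T@(atz(C[n],uv,.054)-o)).round(3) for n,uv in [("scene",A(598,222)),("side",B(254,426))]])
E
python3 fit.py
```

```text
[ 0.5557  0.0547 -0.0622] [0.5 0.1 0.3 0.1 0.2 0.1 0.1 0.1 0.1 0.9 0.2 0.9 0.2 1.  0.2 0.9 0.  1.
 0.3 0.9 0.  0.  1.2 0.2 0.6 0.1 0.1 0.5 0.7 0.  0.3 0.7 1.  1.8]
pin world [0.4841 0.214  0.112 ] fix [-0.0814  0.1546  0.112 ] [-0.2  0.3  0.2  0.2]
hinge fix [-0.0288  0.0975  0.058 ]
hinge fix [-0.0136  0.0755  0.058 ]
[ 0.493  -0.0667  0.074 ] [ 0.5429 -0.0698  0.106 ]
[0.498  0.0132 0.074 ] [0.5479 0.0101 0.106 ]
[0.503 0.093 0.074] [0.5529 0.0899 0.106 ]
ball [array([-0.026,  0.155,  0.054]), array([-0.023,  0.156,  0.054])]
```

Residuals are about 1 px and the layout is consistent: the pin is at fixture (-81, 155) mm and the keeper is about 0.7 rad open. I'll approach high, on the robot side of the pin.

>>> play_rows(
  increments=[0,0,0.16,-40,-37,4,0,0,0,0.33,-90,-83,8,0,0,0,0.5,-135,-125,12,0,0,0,0.67,-185,-171,16,0,0,0,0.67,-185,-171,16,0],
)

```text
time: 1.23
position: [0.3253, 0.4249, 0.2157]
orientation: [[-0.565, 0.825, 0.001], [0.825, 0.565, -0.001], [-0.002, 0.0, -1.0]]
contact_force: [-0.0, 0.1, -0.2]
width: 0.002
grasp_force: 0.0
```

```bash
cat > go.py <<'E'
# python3 go.py fx fy z(mm): increments to upright fixture-aligned pose
import sys; from fit import *
from scipy.spatial.transform import Rotation as Q
f=F(*map(float,sys.argv[1:4])); R=Rz(v[2]); o=np.r_[v[:2],0]
T=np.c_[R[:,1],R[:,0],[0,0,-1]]
s=status.read_state(); M=np.array(s["orientation"]); p=np.array(s["position"])
print("t",s["time"],"fix",((R.T@(p-o))*1e3).round(1),"rv",Q.from_matrix(M.T@T).as_rotvec().round(3),"d",(M.T@(R@f+o-p)*1e3).round(1),"F",(R.T@np.array(s["contact_force"])).round(1),"w",round(s["width"],3))
E
python3 go.py -115 150 200
```

```text
t 1.225 fix [-253.   355.2  215.7] rv [0.001 0.002 0.662] d [-246.7  -17.4   16.1] F [-0.1  0.1 -0.2] w 0.002
```

>>> play_rows(
  increments=[0,0,0.17,-60,-5,4,0,0,0,0.33,-120,-10,8,0,0,0,0.5,-185,-15,12,0,0,0,0.665,-246,-17,16,0,0,0,0.665,-246,-17,16,0],
)

```text
time: 1.85
position: [0.4514, 0.2137, 0.1996]
orientation: [[0.065, 0.998, 0.002], [0.998, -0.065, -0.001], [-0.001, 0.002, -1.0]]
contact_force: [-0.5, 0.8, -0.2]
width: -0.001
grasp_force: 0.0
```

```bash
python3 go.py -115 152 90
python3 - <<'E'
from h import *
c=P("wrist"); im=optics.camera("wrist"); cv2.imwrite("pics/w1.png",im[:,:,::-1])
for q,z in [("keeper_pin",.112),("keeper_hinge",.06),("bolt_1_top",.074)]:
  for d in finder.recognise("wrist",q)[:3]: print(q,round(d["p"],2),np.round(d["rect"]))
np.save("w1.npy",np.array([c["fx"],c["cx"],c["cy"]]));np.save("w1W.npy",c["world_to_cam"])
E
```

```text
t 1.85 fix [-113.9  152.3  199.6] rv [ 0.002  0.001 -0.002] d [ -0.2  -1.3 109.6] F [-0.5  0.7 -0.2] w -0.001
keeper_pin 0.95 [321. 208.  93.  99.]
keeper_hinge 0.81 [382. 233. 216. 243.]
```

View pics/w1.png

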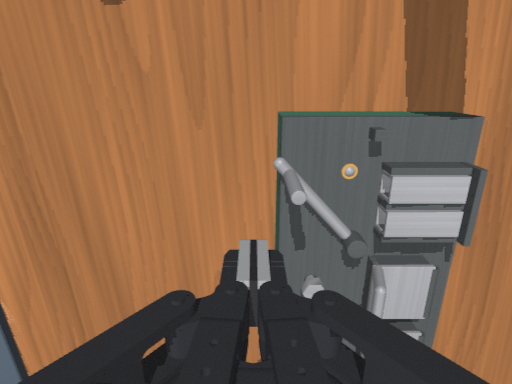

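The wrist view shows the pin top at (299,197), the hinge disc at (355,242), the ball at (349,171), the deck's left edge at col ~279 and bolt 3 at (314,290).

Run:
```python
from fit import *
a=np.load("w1.npy");c=dict(fx=a[0],fy=a[0],cx=a[1],cy=a[2],world_to_cam=np.load("w1W.npy"))
R=Rz(v[2]);o=np.r_[v[:2],0]
for n,uv,z in [("pin",(299,197),.124),("bar end",(279,162),.06),("hinge",(356,243),.056),("ball",(349,171),.054),("deckcorner(-90,205)",(279,114),.052),("bolt3",(314,287),.074),("hand3",(376,288),.106),("stop",(376,136),.06)]:
    print(n,(R.T@(atz(c,uv,z)-o)*1e3).round(1))
```

```text
pin [-80.8 156.2 124. ]
bar end [-90.4 166.5  60. ]
hinge [-11.2  82.3  56. ]
ball [-24.6 156.2  54. ]
deckcorner(-90,205) [-90.8 207.9  52. ]
bolt3 [-54.1  43.7  74. ]
hand3 [ -7.4  65.5 106. ]
stop [ -5.8 189.7  60. ]
```

>>> play_rows(
  increments=[0,0,0,0,0,55,0,0,0,0,0,0,108,0,0,0,0,2,0,108,0,0,0,0,5,10,108,0,0,0,0,8,20,108,0],
)

```text
time: 2.68
position: [0.4702, 0.2269, 0.0933]
orientation: [[0.055, 0.998, 0.001], [0.998, -0.055, 0.003], [0.003, 0.001, -1.0]]
contact_force: [-11.3, 13.4, 4.2]
width: -0.003
grasp_force: 7.4
```

>>> play_rows(
  increments=[0,0,0,4,8,0,0,0,0,0,8,16,0,0,0,0,0,11,24,0,0,0,0,0,14,32,0,0,0,0,0,17,40,0,0],
)

```text
time: 3.3
position: [0.5109, 0.2457, 0.0936]
orientation: [[0.051, 0.999, 0.002], [0.999, -0.051, 0.008], [0.008, 0.001, -1.0]]
contact_force: [-3.8, 15.9, -0.1]
width: 0.005
grasp_force: 6.9
```

```bash
python3 go.py -35 183 91.5
python3 - <<'E'
from fit import *
R=Rz(v[2]);o=np.r_[v[:2],0]
for n in ["scene","side"]:
    im=optics.camera(n)
    for d in finder.recognise(n,"keeper_pin")[:2]: print(n,round(d["p"],2),np.round(d["rect"]),(R.T@(atz(C[n],d["rect"][:2],.1)-o)).round(3))
E
```

```text
t 3.3 fix [-56.5 187.9  93.6] rv [ 0.001 -0.008  0.011] d [-5.1 21.5  2.1] F [-4.8 15.7 -0.1] w 0.005
scene 0.7 [239. 180.   8.   6.] [-0.042 -0.126  0.1  ]
scene 0.48 [314. 190.  35.  19.] [-0.013  0.131  0.1  ]
side 0.56 [250. 273.   8.   5.] [-0.054  0.2    0.1  ]
```

Run:
```python
from h import *
a=optics.camera("scene")[150:250,260:360];b=optics.camera("side")[200:310,190:300]
f=lambda x:cv2.resize(x,(400,400),interpolation=cv2.INTER_CUBIC)[:,:,::-1]
w=optics.camera("wrist")[130:330,180:400]
cv2.imwrite("pics/c1.png",cv2.resize(np.hstack([f(a),f(b)]),(800,400)))
cv2.imwrite("pics/w2.png",cv2.resize(w,(660,600))[:,:,::-1])
```

```text
(no output)
```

View pics/w2.png

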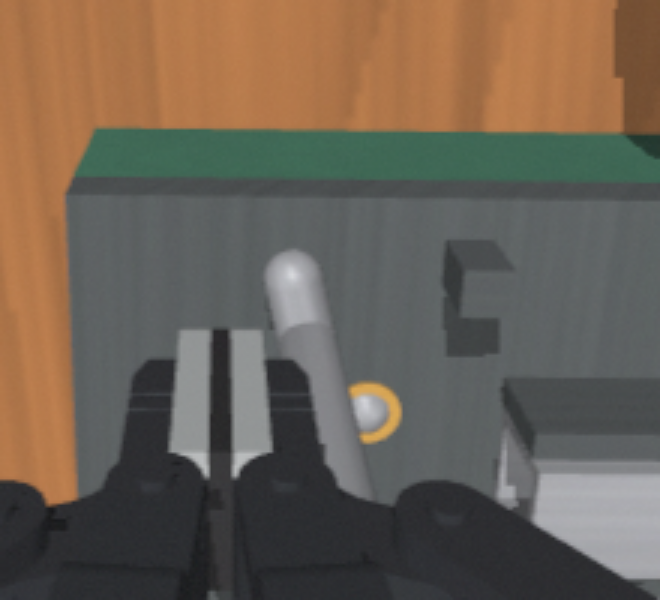

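View pics/c1.png

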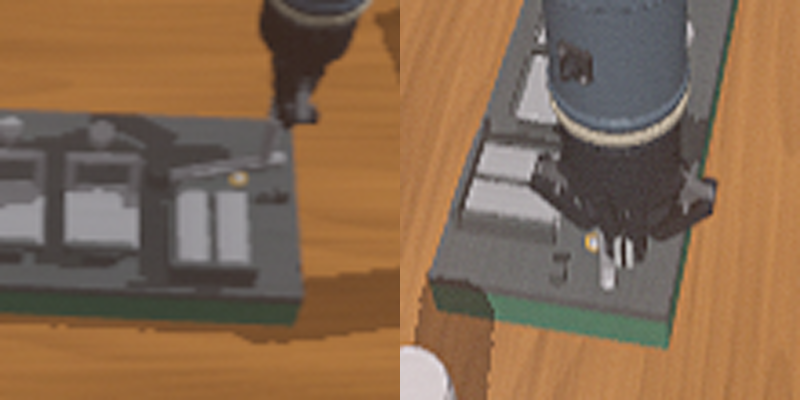

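The fingers slid to the +y side of the pin. The keeper is about 0.35 rad open and the pin stands on the fingers' -y side. I'll back off upward and re-measure, then close the fingers on the pin along fixture x.

>>> play_rows(
  increments=[0,0,0,10,-10,0,0,0,0,0,10,-10,-50,0,0,0,0,0,-15,-100,0.5,0,-0.008,0.01,-10,-15,-100,0.5,0,-0.008,0.01,-10,-15,-100,0.5],
)

```text
time: 4.28
position: [0.4952, 0.2296, 0.1922]
orientation: [[0.068, 0.998, 0.001], [0.998, -0.068, -0.007], [-0.007, 0.001, -1.0]]
contact_force: [-0.3, 0.7, 0.0]
width: 0.502
grasp_force: 0.0
```

```bash
python3 go.py -54 174 91
python3 - <<'E'
from h import *
c=P("wrist"); im=optics.camera("wrist"); cv2.imwrite("pics/w3.png",im[:,:,::-1])
np.save("w1.npy",np.array([c["fx"],c["cx"],c["cy"]]));np.save("w1W.npy",c["world_to_cam"])
E
```

```text
t 4.275 fix [-71.2 170.9 192.2] rv [ 0.001  0.007 -0.006] d [  3.9  17.1 101.2] F [-0.4  0.6  0. ] w 0.502
```

View pics/w3.png

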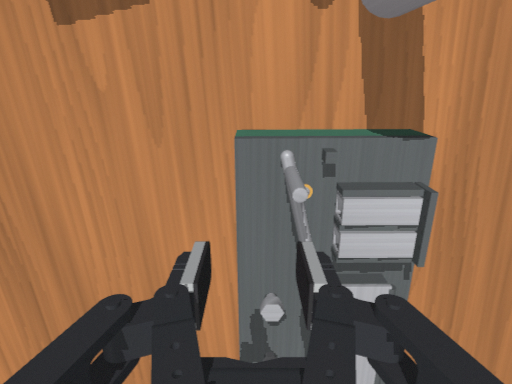

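The pin top is now at about (300,194). The bar runs from (287,156) down to about (306,245), with the ball just right of it at (308,191).

Run:
```python
from fit import *
a=np.load("w1.npy");c=dict(fx=a[0],fy=a[0],cx=a[1],cy=a[2],world_to_cam=np.load("w1W.npy"))
R=Rz(v[2]);o=np.r_[v[:2],0]
for n,uv,z in [("pin",(300,194),.124),("bar end",(287,156),.06),("ball",(309,191),.054),("bar",(303,240),.06),("bolt3",(272,312),.074)]:
    print(n,(R.T@(atz(c,uv,z)-o)*1e3).round(1))
```

```text
pin [-38.6 179.2 124. ]
bar end [-41.5 191.3  60. ]
ball [-19.5 156.7  54. ]
bar [-23.8 109.2  60. ]
bolt3 [-53.2  37.1  74. ]
```

>>> play_rows(
  increments=[0,0.007,0,7,31,0,0.5,0,0.007,0,7,31,50,0.5,0,0.007,0,7,31,100,0.5,0,0.007,0,7,31,100,0.4,0,0.007,0,7,31,100,0.1],
  force=25,
)

```text
time: 4.95
position: [0.5269, 0.2342, 0.0922]
orientation: [[0.067, 0.998, 0.0], [0.998, -0.067, -0.001], [-0.001, 0.001, -1.0]]
contact_force: [0.4, -0.4, 1.0]
width: 0.199
grasp_force: 0.0
```

>>> play_rows(
  increments=[0,0,0,0,0,0,0.05,0,0,0,0,0,0,0.05,0,0,0,1,5,0,0.05,0,0,0,2,10,0,0.05,0,0,0,3,15,0,0.05],
)

```text
time: 5.58
position: [0.542, 0.2368, 0.0926]
orientation: [[0.067, 0.998, 0.001], [0.998, -0.067, 0.001], [0.001, 0.001, -1.0]]
contact_force: [-2.5, 0.0, 7.0]
width: 0.135
grasp_force: 25.7
```

```bash
python3 go.py -15 183 91; python3 -c "
from h import *
s=status.read_state();print(s['grasp_force'])"
```

```text
t 5.575 fix [-25.  181.   92.6] rv [ 0.001 -0.001 -0.005] d [2.1 9.9 1.6] F [-2.5 -0.1  7. ] w 0.135
25.685332417488098
```

>>> play_rows(
  increments=[0,0,0,1,4,0,0.05,0,0,0,1,7,0,0.05,0,0,0,1,10,0,0.05,0,0,0,1,12,0,0.05,0,0,0,1,12,0,0.05],
)

```text
time: 6.2
position: [0.5513, 0.2373, 0.0924]
orientation: [[0.066, 0.998, -0.004], [0.998, -0.066, 0.001], [0.0, -0.004, -1.0]]
contact_force: [-12.5, 0.5, 14.8]
width: 0.135
grasp_force: 26.6
```

>>> play_rows(
  increments=[0,0,0,0,2,0,0.05,0,0,0,0,4,0,0.05,0,0,0,0,6,0,0.05,0,0,0,0,6,0,0.05,0,0,0,0,6,0,0.05],
)

```text
time: 6.82
position: [0.5517, 0.2375, 0.092]
orientation: [[0.064, 0.998, -0.014], [0.998, -0.064, 0.0], [-0.0, -0.014, -1.0]]
contact_force: [-30.5, 1.3, 27.9]
width: 0.125
grasp_force: 29.5
```

```bash
python3 go.py -15 183 91
```

```text
t 6.825 fix [-15.3 182.2  92. ] rv [-0.014  0.    -0.002] d [0.8 0.3 1. ] F [-30.5  -0.6  27.9] w 0.125
```

>>> play_rows(
  increments=[0,0,0,0,-5,0,0.05,0,0,0,0,-5,0,0.4,0,0,0,0,-5,0,0.4,0,0,0,0,-5,-50,0.4,0,0,0,0,-15,-90,0.4],
)

```text
time: 7.45
position: [0.5456, 0.2365, 0.1826]
orientation: [[0.068, 0.998, 0.001], [0.998, -0.068, -0.001], [-0.001, 0.001, -1.0]]
contact_force: [0.6, 0.3, -0.2]
width: 0.397
grasp_force: 0.0
```

```bash
python3 go.py -55 35 150
python3 - <<'E'
from h import *
c=P("wrist"); im=optics.camera("wrist"); cv2.imwrite("pics/w4.png",im[:,:,::-1])
np.save("w1.npy",np.array([c["fx"],c["cx"],c["cy"]]));np.save("w1W.npy",c["world_to_cam"])
E
```

```text
t 7.45 fix [-21.3 180.9 182.6] rv [ 0.001  0.001 -0.006] d [-146.   -32.9   32.8] F [ 0.6  0.4 -0.2] w 0.397
```

View pics/w4.png

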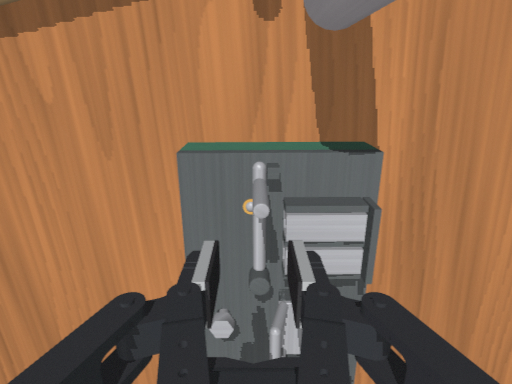

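The bar now runs straight down at col 259, against its stop, with the ball at (249,207) on the robot side, so it's shut. Next I'll tap bolt 3.

>>> play_rows(
  increments=[0,0,0,-50,-12,0,0,0,0,0,-100,-25,20,0,0,0,-0.005,-146,-33,60,0,0,0,-0.005,-146,-33,95,0,0,0,-0.005,-146,-33,100,0],
)

```text
time: 8.12
position: [0.5011, 0.0926, 0.0798]
orientation: [[0.063, 0.998, -0.003], [0.998, -0.063, -0.002], [-0.002, -0.003, -1.0]]
contact_force: [-0.3, 0.7, 0.4]
width: 0.0
grasp_force: 0.0
```

```bash
python3 go.py -55 35 68
```

```text
t 8.125 fix [-56.9  34.5  79.8] rv [-0.003  0.002 -0.001] d [ 0.5  1.9 11.8] F [-0.4  0.7  0.4] w 0.0
```

>>> play_rows(
  increments=[0,0,0,0,1,5,0,0,0,0,0,1,9,0,0,0,0,0,1,12,0,0,0,0,0,1,15,0,0,0,0,0,1,15,0],
)

```text
time: 8.75
position: [0.5043, 0.094, 0.0725]
orientation: [[0.062, 0.998, 0.005], [0.998, -0.062, 0.003], [0.004, 0.005, -1.0]]
contact_force: [-19.6, -1.2, 85.3]
width: 0.0
grasp_force: 42.0
```

Bolt 3 is tight: 85 N and no sinking. On to bolt 2, more gently.

>>> play_rows(
  increments=[0,0,0,0,0,-25,0,0,0,0,-40,0,-25,0,0,0,0,-80,0,-25,0,0,0,0,-80,0,-15,0,0,0,0,-80,0,-12,0],
)

```text
time: 9.38
position: [0.4981, 0.0142, 0.0784]
orientation: [[0.062, 0.998, 0.0], [0.998, -0.062, -0.0], [-0.0, 0.0, -1.0]]
contact_force: [0.6, 0.5, -0.4]
width: -0.002
grasp_force: 0.0
```

```bash
python3 go.py -55 -45 72
```

```text
t 9.375 fix [-54.9 -43.9  78.4] rv [0.    0.    0.001] d [-1.1 -0.1  6.4] F [ 0.6  0.6 -0.4] w -0.002
```

>>> play_rows(
  increments=[0,0,0,-1,0,2,0,0,0,0,-1,0,4,0,0,0,0,-1,0,6,0,0,0,0,-1,0,8,0,0,0,0,-1,0,8,0],
)

```text
time: 10.0
position: [0.4982, 0.0132, 0.0731]
orientation: [[0.062, 0.998, 0.002], [0.998, -0.062, 0.001], [0.001, 0.002, -1.0]]
contact_force: [-10.2, 2.5, 45.6]
width: -0.002
grasp_force: 22.6
```

Bolt 2 is tight too. Now bolt 1.

>>> play_rows(
  increments=[0,0,0,0,0,-20,0,0,0,0,-40,0,-20,0,0,0,0,-80,0,-20,0,0,0,0,-80,0,-12,0,0,0,0,-80,0,-8,0],
)

```text
time: 10.62
position: [0.4927, -0.0667, 0.078]
orientation: [[0.062, 0.998, -0.001], [0.998, -0.062, -0.0], [-0.001, -0.001, -1.0]]
contact_force: [0.1, -0.3, 0.6]
width: 0.002
grasp_force: 0.0
```

>>> play_rows(
  increments=[0,0,0,0,0,2,0,0,0,0,0,0,4,0,0,0,0,0,0,6,0,0,0,0,0,0,8,0,0,0,0,0,0,8,0],
)

```text
time: 11.25
position: [0.4929, -0.0674, 0.0705]
orientation: [[0.062, 0.998, 0.0], [0.998, -0.062, -0.001], [-0.001, 0.0, -1.0]]
contact_force: [-0.2, -0.6, -0.3]
width: 0.002
grasp_force: 0.0
```

>>> play_rows(
  increments=[0,0,0,0,0,2,0,0,0,0,0,0,4,0,0,0,0,0,0,5,0,0,0,0,0,0,5,0,0,0,0,0,0,5,0],
)

```text
time: 11.88
position: [0.4927, -0.0676, 0.0654]
orientation: [[0.062, 0.998, -0.0], [0.998, -0.062, -0.001], [-0.001, -0.0, -1.0]]
contact_force: [0.3, 0.5, -0.3]
width: 0.0
grasp_force: 0.0
```

```bash
python3 go.py -55 -125 60
```

```text
t 11.875 fix [ -55.2 -125.9   65.4] rv [-0.     0.001 -0.   ] d [0.9 0.2 5.4] F [ 0.3  0.5 -0.3] w 0.0
```

>>> play_rows(
  increments=[0,0,0,0,0,1,0,0,0,0,0,0,2,0,0,0,0,0,0,2,0],
)

```text
time: 12.25
position: [0.4928, -0.0676, 0.0649]
orientation: [[0.063, 0.998, 0.001], [0.998, -0.063, -0.0], [-0.0, 0.001, -1.0]]
contact_force: [-5.5, 1.0, 24.2]
width: -0.002
grasp_force: 12.3
```

Bolt 1 is the loose one: it sank about 9 mm and stayed down. Now its cover handle.

>>> play_rows(
  increments=[0,0,0,0,0,-50,0.2,0,0,0,1,0,-95,0.45,0,0,0,1,50,-95,0.45,0,0,0,1,50,-95,0.45,0,0,0,1,50,-95,0.45],
)

```text
time: 12.88
position: [0.5419, -0.0695, 0.158]
orientation: [[0.062, 0.998, -0.002], [0.998, -0.062, -0.001], [-0.001, -0.002, -1.0]]
contact_force: [-0.2, -0.8, -0.0]
width: 0.448
grasp_force: 0.0
```

```bash
python3 go.py -5 -125 88
python3 - <<'E'
from fit import *
c=P("wrist"); im=optics.camera("wrist"); cv2.imwrite("pics/w5.png",im[:,:,::-1])
R=Rz(v[2]);o=np.r_[v[:2],0]
for q,z in [("cover_1_handle",.106),("bolt_1_top",.065),("keeper_pin",.112)]:
  for d in finder.recognise("wrist",q)[:3]: print(q,round(d["p"],2),np.round(d["rect"]),(R.T@(atz(c,d["rect"][:2],z)-o)*1e3).round(1))
print(proj(c,[R@F(-5,y,106)+o for y in (-147,-125,-103,-67,-45,-23)]).round())
E
```

```text
t 12.875 fix [  -6.  -124.8  158. ] rv [-0.002  0.001 -0.   ] d [-0.1  1.1 70. ] F [-0.1 -0.8 -0. ] w 0.448
cover_1_handle 0.9 [301. 206. 104. 101.] [  24.6 -118.3  106. ]
bolt_1_top 0.71 [192. 191.  32.  29.] [ -53.9 -121.9   65. ]
[[255. 245.]
 [255. 215.]
 [255. 183.]
 [255. 126.]
 [255.  87.]
 [255.  46.]]
```

View pics/w5.png

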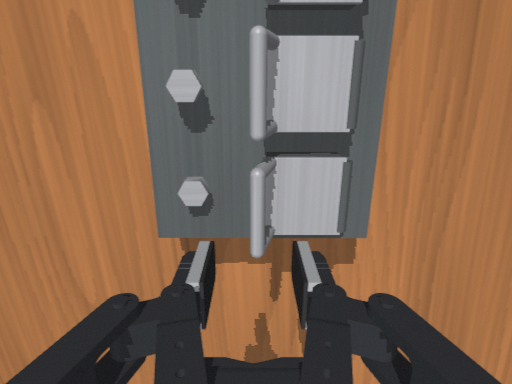

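Handle 1 shows at col 257, rows 167–252, within 6 px of the prediction and centred between the fingers. I'll descend and grip.

>>> play_rows(
  increments=[0,0,0,2,1,35,0.45,0,0,0,2,1,70,0.45,0,0,0,2,1,70,0.45,0,0,0,2,1,70,0.2,0,0,0,2,1,70,0.05],
  force=40,
)

```text
time: 13.7
position: [0.5448, -0.0678, 0.09]
orientation: [[0.062, 0.998, 0.002], [0.998, -0.062, -0.001], [-0.001, 0.002, -1.0]]
contact_force: [-0.0, -1.0, 1.7]
width: 0.097
grasp_force: 38.9
```

>>> play_rows(
  increments=[0,0,0,0,0,0,0.03,0,0,0,0,0,0,0.03,0,0,0,0,0,0,0.03],
)

```text
time: 14.08
position: [0.5447, -0.0678, 0.0899]
orientation: [[0.062, 0.998, 0.002], [0.998, -0.062, -0.001], [-0.001, 0.002, -1.0]]
contact_force: [-1.0, -0.2, 7.9]
width: 0.099
grasp_force: 39.5
```

```bash
python3 go.py -5 -125 88
python3 - <<'E'
import numpy as np
# arc of handle about hinge: tool y (away) and z(up) shift, mm
for a in range(0,61,5):
    t=np.radians(a); h=np.array([-65,36]); r=np.array([[np.cos(t),np.sin(t)],[-np.sin(t),np.cos(t)]])@h
    print(a,(r-h).round(1))
E
```

```text
t 14.075 fix [  -3.4 -122.9   89.9] rv [ 0.002  0.001 -0.   ] d [-2.1 -1.6  1.9] F [-1.  -0.3  7.9] w 0.099
0 [0. 0.]
5 [3.4 5.5]
10 [ 7.2 10.7]
15 [11.5 15.6]
20 [16.2 20.1]
25 [21.3 24.1]
30 [26.7 27.7]
35 [32.4 30.8]
40 [38.3 33.4]
45 [44.5 35.4]
50 [50.8 36.9]
55 [57.2 37.9]
60 [63.7 38.3]
```

>>> play_rows(
  increments=[0,0,0,0,3.4,-5.5,0.03,0,0,0,0,7.2,-10.7,0.03,0,0,0,0,11.5,-15.6,0.03,0,0,0,0,16.2,-20.1,0.03,0,0,0,0,21.3,-24.1,0.03],
)

```text
time: 14.7
position: [0.5624, -0.0689, 0.1127]
orientation: [[0.063, 0.998, -0.006], [0.998, -0.063, -0.0], [-0.001, -0.006, -1.0]]
contact_force: [-13.8, -0.3, 10.3]
width: 0.096
grasp_force: 39.5
```

```bash
python3 go.py 16 -123 113
```

```text
t 14.7 fix [  14.4 -122.9  112.7] rv [-0.006  0.001 -0.   ] d [-0.1  1.6 -0.3] F [-13.7  -1.1  10.3] w 0.096
```

>>> play_rows(
  increments=[0,0,0,0,5.4,-3.6,0.03,0,0,0,0,11.1,-6.7,0.03,0,0,0,0,17,-9.3,0.03,0,0,0,0,23.2,-11.3,0.03,0,0,0,0,29.5,-12.8,0.03],
)

```text
time: 15.32
position: [0.5945, -0.071, 0.1267]
orientation: [[0.062, 0.998, -0.0], [0.998, -0.062, -0.001], [-0.001, -0.0, -1.0]]
contact_force: [-4.0, -1.5, 3.0]
width: 0.098
grasp_force: 40.6
```

>>> play_rows(
  increments=[0,0,0,0,3,-0.5,0.03,0,0,0,0,6.4,-1,0.03,0,0,0,0,6.4,-1,0.03,0,0,0,0,6.4,-1,0.03],
)

```text
time: 15.82
position: [0.6013, -0.0713, 0.1274]
orientation: [[0.062, 0.998, 0.001], [0.998, -0.062, -0.001], [-0.001, 0.001, -1.0]]
contact_force: [-4.1, -1.4, 6.4]
width: 0.101
grasp_force: 41.1
```

```bash
python3 go.py 52 -123 126
python3 - <<'E'
from h import *
a=optics.camera("scene")[150:250,200:360];b=optics.camera("side")[160:290,180:310]
f=lambda x:cv2.resize(x,(400,400*x.shape[0]//x.shape[1]),interpolation=cv2.INTER_CUBIC)[:,:,::-1]
A,B=f(a),f(b); A=np.vstack([A,np.zeros((400-A.shape[0],400,3),np.uint8)])
cv2.imwrite("pics/c2.png",np.hstack([A,B]))
s=status.read_state();print(s["grasp_force"])
E
```

```text
t 15.825 fix [  53.4 -122.9  127.4] rv [ 0.001  0.001 -0.   ] d [-0.1 -1.4  1.4] F [-4.  -1.7  6.4] w 0.101
41.07272207736969
```

View pics/c2.png

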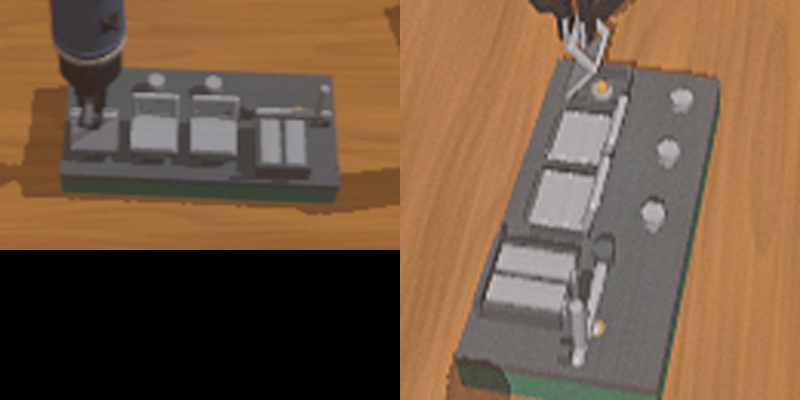

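The cover is held open at about 55°, with the nut showing under it at (602,88). The keeper is shut with the ball on its robot side, and covers 2 and 3 are shut. Handing in.

```bash
python3 -c "
from rig import order
print(order.sign_off())"
```

```text
the job is handed in; nothing more can be done
None
```

I've handed in the job: the keeper bar is shut behind its ball, bolt 1 proved loose (it sank about 9 mm), and the gripper is holding cover 1 open at about 55° with the other two covers shut; the hand-in gave no pass or fail result.

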